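Set the ratchet bench prop on its fourth notch

ROBOT

A 7-joint arm with a two-finger parallel gripper is mounted at the origin on the work surface. World frame = base frame: x ahead of the robot, y to its left, z up, the work surface at z = 0. Lengths are in m, angles in rad, forces in N, time in s.
With the tool pointing down it reaches from about 0.425 to 0.875 m from the base axis. Payload 4.7 kg.
Tool frame: the origin (TCP) lies midway between the tips of the shut fingers; the grasp point (between the pads) lies 19 mm behind it (ctrl.grip_point_offset is the distance from the TCP to the grasp point, in m); z points along the fingers, y is the line along which they close (so a half turn about z gives the same grasp; the last joint's range is limited). The gripper opens to 87 mm and grips with 3 to 60 N. Pads are 19 mm wide; open, the fingers measure 117 mm over their backs; the gripper's body (75 mm by 190 mm) begins 51 mm behind the grasp point.
Start: joints at [-1.1, 0.321, -0.07, 1.45, 0.023, 1.371, -0.057], TCP at [0.287, 0.583, 0.194] pointing down, gripper open.
Joint ranges: [-2.86, 2.86], [-0.3, 2.09], [-1.38, 1.24], [0.06, 2.45], [-1.56, 4.7], [0.09, 2.05], [-2.69, 2.69]. Speed limits (rad/s): [2.57, 2.57, 3.14, 3.14, 3.14, 3.14, 3.14].

INTERFACE

Orientations are given as a rotation vector (axis times angle).
In Python, from bench import ctrl gives the robot as it stands.
- The arm moves only by the tool move_arm, never from a script. Its argument "increments" is text: rows parted by semicolons, each of 7 numbers parted by spaces: the shift along the world's x, y, z in mm, then the turn, a rotation vector about the world's x, y, z in degrees, then the closure in counts, from 0 (fully open) to 255 (shut). A call has exactly 8 rows; each row shifts and turns the commanded pose from where the row before left it; what a row does not reach is not made up. A row lasts 1/12 s, in which the tool goes at most 41.7 mm and 7.16 degrees, less where a joint would pass 70% of its speed; a pose out of reach is approached as far as the arm can. A call with a gripper value outside its range is refused whole. The fingers move at their own pace and stop on an object; "grip_force" is the grip in N (left out, the last holds). Time passes only in rows, so rows that do not move let the fingers close, or fill a call up. It gives the time, the measured TCP pose, the force, the opening and the grip force at its end, in the units of the state.
- ctrl.get_state(): the state, without advancing time (a new reading comes with each control period).
- ctrl.get_image(name): name is "side" or "top"; returns a dict with "frame" (420x560x3 uint8, red, green, blue), "depth" (420x560 float32, m along the optical axis (not along the pixel's ray), 0 where there is no reading), "fx", "fy", "cx", "cy" (pixels), "k1" (the pictures are not rectified: a ray, as slopes to the right and down, at radius r is drawn at 1 + k1 r^2 times it, then the intrinsics apply), "position" and "orientation" of the camera in the world. Camera axes: x right, y down, z forward; pixel columns grow to the right and rows downward; lengths in m; the calibration is good to about 2 mm. A picture is of the moment at which its call begins.
- ctrl.close_job(): hands the job in; it is judged then, once.
Trained networks look in a picture, given as the dict that the camera call returned (one of the last four; its "shot" number tells which), for a name from the list of things; names that differ only in an ending like _2 or _b are one class to them, and where a whole thing is asked for, a point or a joint stands for the part that bears it (a point fixed in the world has none). Each returns a list of dicts, best first, with "score" (0 to 1); they miss things now and then, are a little off and sometimes report something else, mostly with a low value. They report only what shows in the picture. A call takes as long as a camera call. They do not tell look-alikes from the thing itself.
- ctrl.find_in(target, picture): "centre" ([x, y, z] in m, in world coordinates, good to about 4 mm: the middle of the surface that is visible of it).
- ctrl.silhouettes(target, picture): "region" (420x560 bool, what is visible of it).
The state is a dict: "time": time; "joint_positions": joint angles; "qd": joint speeds; "joint_torque": joint torques, N m; "position": TCP position; "tool_rot": TCP orientation; "ft_force": force on the tool from outside, world axes, zero at the start; "torque": the same for the moment, N m; "grip_width": opening from 0.0 (shut) to 1.0 (fully open); "grip_force": force on a finger pad.
Only numpy, scipy, OpenCV 4.12 (cv2) and the standard library are available. Lean on these libraries where they do the work, as an engineer would, in place of code of your own. Each camera call takes 0.05 s, during which the arm holds its last target. There are 200 camera calls.

TASK

Get the red ratchet prop on the bench ready to carry the next board: pull its column straight up by the neck, count the pawl's clicks, and stop after the fourth click without going on to a fifth. Let the column down gently (never drop it) until its fourth notch sits on the pawl, prove that it holds by leaning on it with about 10 N for a second (the pawl must never be loaded with more than 30 N), then let go and leave it standing there. Leave the tin, the glue bottle and the wooden offcut alone.

Things in the scene. Friction and masses are not known exactly. Their poses are not given: they have to be found in the camera images.
- stand: fixed part of the ratchet prop, bolted to the bench: red base plate 130 x 110 x 6 mm and in its middle an upright red channel about 44 x 50 mm in plan, its top 140 mm above the bench. Origin: centre of the plate's underside, on the column's axis; z up. Its open slot, the pawl and the column's toothed face look to +x.
- column (a joint): lift of the steel column in m: 0 on its bottom stop (where it starts, below its first notch), at most 0.13. It slides straight up and down and cannot turn. It weighs 0.43 to 0.60 kg, rubs with about 0.5 N and falls if let go between notches. Six notches 10 mm apart. First click after 17 to 53 mm of lift (unknown, varies), the next ones every 10 mm.
- slot_top (a point): top end of the channel's open slot, on its +x face, 140 mm above the bench. Along this slot a black pawl block (40 mm wide, 24 mm high) is clamped fast, at a different height each time. Its sprung brass pawl with yellow tail knob rides over the column's teeth, the knob popping out up to 4.5 mm and back in at each click.
- head_top (a point): centre of the flat top of the column's head, 188 mm above the bench with the column down: a steel disc 48 mm across and 10 mm thick with a 3 mm black rubber pad on it. Moves with the column, z up. Feel: about 6.5 mm before each click the pawl's drag adds some 3 N to the lift, grows to about 7 N and drops to nothing at the click; then 3 mm without drag.
- neck (a point): middle of the column's neck, on its axis, 28 mm below head_top: round steel, 24 mm in diameter, 35 mm long, free between the channel's top and the head's underside; the head overhangs it by 12 mm all round, so closed fingers lift without slipping. Let down after a click, the column sinks by what it was lifted past the click; then the notch sits rigidly on the pawl.
- tin: bystander: round paint tin, 72 mm across, 85 mm high; origin under its centre
- glue: bystander: white glue bottle, 48 mm across, 100 mm high; origin under its centre
- offcut: bystander: wooden offcut 110 x 55 x 32 mm; origin under its centre
Not all that is in view belongs to the job. Of the things like the stand, leave any that is blue or white; of the rest the larger one is meant.

How it is judged:
By the outcome, as a careful person would: the job done as asked, in the order asked, and still so for the second after the job is handed in, with the robot touching nothing.
It also fails if it takes over 70 s, if anything falls off the work surface, if the arm or the gripper's body presses on something with over 40 N, if the wrist force passes 120 N, or if a joint passes its speed limit or range.

## Working session

There is one attempt and no reset: what is moved stays moved. The work goes in short steps, Python scripts to look and compute and a tool call to move; the robot and the scene stay as the last step left them, time stands still between calls to the robot, and variables do not carry over. Pictures are saved under pics/ and viewed, at most 10 in all, crops included, and the job is handed in when it is done.

Besides the shell and the picture viewer there is one more tool, called after "Emit:" as name(argument=value, ...) on one line, values as JSON. move_arm: Moves the arm, as the interface text tells. Its arguments: {"type":"object","properties":{"increments":{"type":"string"},"grip_force":{"type":"number"}},"required":["increments"]}

```bash
mkdir -p pics
cat > h.py <<'E'
from bench import ctrl
import numpy as np, cv2
from scipy.spatial.transform import Rotation as R
def rot(o):
    o=np.array(o,float)
    return o if o.shape==(3,3) else (R.from_rotvec(o).as_matrix() if o.size==3 else R.from_quat(o).as_matrix())
def cloud(im):
    d=im["depth"]; v,u=np.mgrid[:d.shape[0],:d.shape[1]]
    K=np.array([[im["fx"],0,im["cx"]],[0,im["fy"],im["cy"]],[0,0,1]])
    p=cv2.undistortPoints(np.stack([u.ravel(),v.ravel()],1).astype(np.float64)[:,None],K,np.array([im["k1"],0,0,0.]))[:,0]
    P=np.c_[p,np.ones(len(p))]*d.reshape(-1,1)
    return (P@rot(im["orientation"]).T+np.array(im["position"])).reshape(*d.shape,3)
E
python3 - <<'E'
from h import *
ims=[ctrl.get_image(n) for n in("side","top")]
cv2.imwrite("pics/a.png",cv2.resize(np.vstack([i["frame"] for i in ims])[:,:,::-1],None,fx=.71,fy=.71))
for n,im in zip(("side","top"),ims):
    print(n,im["position"],im["orientation"],im["fx"])
    for t in("stand","head_top","neck","slot_top","tin","glue","offcut"):
        print(t,[(np.round(r["centre"],3).tolist(),round(r["score"],2)) for r in ctrl.find_in(t,im)])
s=ctrl.get_state();print(s)
E
```

```text
side [-0.02530277 -0.61740659  0.62161304] [-1.96299282  0.79105792 -0.44302749] 536.8143439657574
stand [([0.599, 0.075, 0.08], 0.86), ([0.786, 0.117, 0.036], 0.78), ([0.451, -0.138, 0.042], 0.73), ([0.411, 0.07, 0.039], 0.58)]
head_top [([0.454, -0.136, 0.184], 0.88), ([0.788, 0.124, 0.139], 0.77), ([0.414, 0.077, 0.141], 0.68), ([0.608, 0.075, 0.184], 0.56)]
neck [([0.415, 0.079, 0.137], 0.92), ([0.61, 0.073, 0.182], 0.82), ([0.458, -0.132, 0.186], 0.67), ([0.787, 0.12, 0.141], 0.61)]
slot_top [([0.447, -0.14, 0.043], 0.86), ([0.786, 0.116, 0.037], 0.79), ([0.414, 0.07, 0.037], 0.63), ([0.729, -0.053, 0.036], 0.53)]
tin [([0.544, 0.199, 0.063], 0.87)]
glue [([0.594, -0.078, 0.054], 0.8)]
offcut [([0.731, -0.049, 0.035], 0.71)]
top [0.54254668 0.01306057 1.1822126 ] [-2.17979901  2.18942868 -0.03763573] 472.4895652232888
stand [([0.61, 0.078, 0.006], 0.96), ([0.426, 0.078, 0.002], 0.91), ([0.786, 0.12, 0.003], 0.88), ([0.466, -0.116, 0.004], 0.87)]
head_top [([0.615, 0.086, 0.187], 0.82), ([0.466, -0.122, 0.188], 0.73), ([0.793, 0.124, 0.145], 0.61), ([0.42, 0.08, 0.145], 0.46)]
ne
[... 371 characters left out ...]
tions': array([-1.09991228,  0.32093577, -0.07009255,  1.45049299,  0.02259495,
        1.3707949 , -0.05689951]), 'qd': array([-1.58902568e-04,  1.45081546e-04, -8.05792139e-04,  2.17451380e-04,
        1.33240163e-03, -9.23156633e-05, -6.83370900e-04]), 'joint_torque': array([-1.28248057e-04, -4.91048670e+01, -4.03150152e-01, -3.12754226e+01,
       -6.37837267e-02,  3.37148749e-02,  1.30026370e-05]), 'position': array([0.28673137, 0.58337434, 0.19383174]), 'tool_rot': array([7.11258565e-01, 3.05994094e+00, 2.24303319e-04]), 'ft_force': array([ 0.93284384, -1.03892657, -0.25222564]), 'torque': array([0.04740822, 0.01825967, 0.03166996]), 'grip_force': 0.0, 'grip_width': 1.0035246941743432}
```

View pics/a.png

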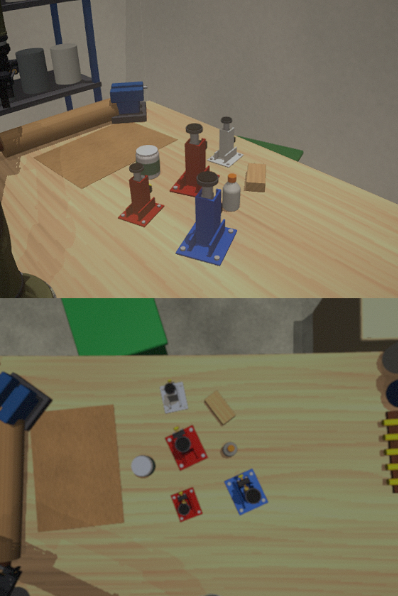

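Four stand look-alikes, in the montage's top view: red large (185,447), red small (186,505), blue (246,491), white (173,397). Blue and white are excluded, and of the two reds the larger one at (185,447), world about (0.61, 0.08), fits. I'll confirm it in a crop and measure it.

Run:
```python
from h import *
im=ctrl.get_image("top");C=cloud(im)
f=im["frame"].astype(int)
near=np.hypot(C[...,0]-.61,C[...,1]-.08)<.11
red=(f[...,0]>1.8*f[...,1])&(f[...,0]>60)&near
m=red&(abs(C[...,2]-.006)<.008)&~((np.hypot(C[...,0]-.42,C[...,1]-.08)<.09))
r=cv2.minAreaRect((C[m][:,:2]*1000).astype(np.float32));print("plate",r,m.sum())
z=C[...,2]
h=near&(z>.175)&(z<.21);print("head",C[h].mean(0),np.median(z[h]),cv2.minEnclosingCircle((C[h][:,:2]*1000).astype(np.float32)),h.sum())
yel=(f[...,0]>1.6*f[...,2])&(f[...,1]>1.3*f[...,2])&(f[...,0]<1.8*f[...,1])&near&(z>.03)&(z<.17)
print("yellow",yel.sum(),C[yel].mean(0) if yel.any() else 0)
v,u=np.argwhere(h).mean(0).astype(int);print(u,v)
a=cv2.resize(im["frame"][v-60:v+60,u-60:u+60],(560,560),interpolation=2)
s=ctrl.get_image("side");S=cloud(s)
hs=(np.hypot(S[...,0]-.61,S[...,1]-.08)<.05)&(S[...,2]>.1)
vs,us=np.argwhere(hs).mean(0).astype(int);print(us,vs)
b=cv2.resize(s["frame"][max(vs-60,0):max(vs-60,0)+140,us-35:us+35],(280,560),interpolation=2)
cv2.imwrite("pics/b.png",np.clip(np.hstack([a,b])[:,:,::-1]*1.5,0,255).astype(np.uint8)[:, :800])
```

```text
plate ((614.337158203125, 81.34558868408203), (127.5449447631836, 107.57813262939453), 25.170236587524414) 1265
head [0.61385279 0.08073973 0.18646079] 0.1865848688183075 ((613.9918212890625, 81.30055236816406), 23.907320022583008) 391
yellow 39 [0.66743008 0.10597165 0.11367298]
257 205
274 199
```

View pics/b.png

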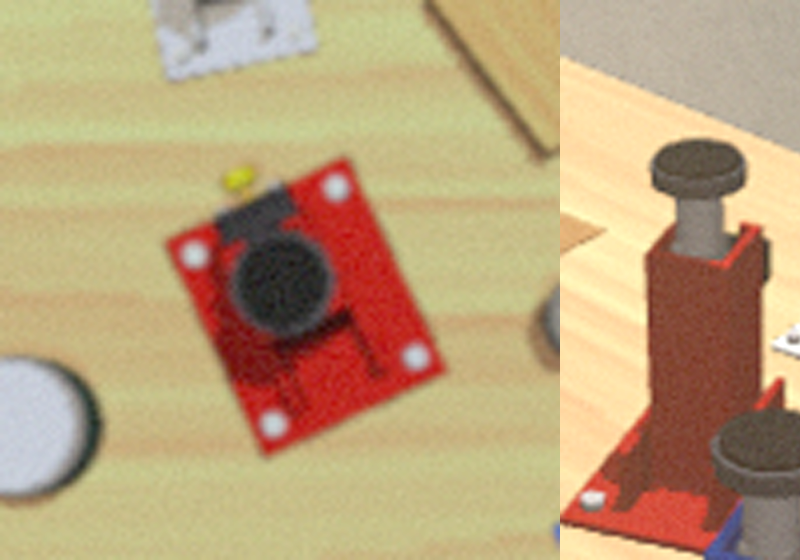

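The crop shows the large red stand: head at (282,285), yellow knob at (238,180), slot facing about 25° yaw, axis at (0.614, 0.081). The head overhangs the neck, so I'll come in nearly horizontal from the left-rear, over the tin.

Emit:
move_arm(increments="20 -15 20 -3.1 -6.3 0 0;20 -15 20 -3.1 -6.3 0 0;20 -15 20 -3.1 -6.3 0 0;20 -15 20 -3.1 -6.3 0 0;20 -15 20 -3.1 -6.3 0 0;20 -15 20 -3.1 -6.3 0 0;20 -15 20 -3.1 -6.3 0 0;20 -15 20 -3.1 -6.3 0 0", grip_force=30)

```text
time: 1.57
position: [0.4465, 0.4643, 0.3558]
tool_rot: [0.49, 2.112, -0.26]
ft_force: [-0.8, -0.1, -1.3]
grip_width: 1.003
grip_force: 0.0
```

Emit:
move_arm(increments="12 -25 -8 -3 -5.8 0 0;12 -25 -8 -3 -5.8 0 0;12 -25 -8 -3 -5.8 0 0;12 -25 -8 -3 -5.8 0 0;12 -25 -8 0 0 -5 0;12 -25 -8 0 0 -5 0;12 -25 -8 0 0 -5 0;12 -25 -8 0 0 -4 0")

```text
time: 2.23
position: [0.543, 0.2633, 0.289]
tool_rot: [0.666, 1.61, -0.595]
ft_force: [-0.6, 0.5, 0.2]
grip_width: 0.999
grip_force: 0.0
```

```bash
cat >> h.py <<'E'
def goal(phi,tilt,P,back):
    s=ctrl.get_state();T=R.from_rotvec(s["tool_rot"]);p,t=np.radians([phi,tilt])
    z=np.array([np.cos(t)*np.cos(p),np.cos(t)*np.sin(p),-np.sin(t)]);y=np.array([-np.sin(p),np.cos(p),0])
    if y@T.as_matrix()[:,1]<0:y=-y
    G=R.from_matrix(np.c_[np.cross(y,z),y,z])
    tcp=np.array(P)+(ctrl.grip_point_offset-back)*z
    zc=T.as_matrix()[:,2]
    print("heading",np.degrees(np.arctan2(zc[1],zc[0])),"tilt",np.degrees(np.arcsin(-zc[2])))
    print("z",z.round(4),"dpos mm",((tcp-s["position"])*1000).round(1),"drot deg",np.degrees((G*T.inv()).as_rotvec()).round(2))
    print("q",s["joint_positions"].round(2),"F",s["ft_force"].round(1))
E
python3 -c "
from h import *
goal(-45,8,[.614,.081,.158],.12)"
```

```text
heading -45.500829517150976 tilt 7.740964408900661
z [ 0.7002 -0.7002 -0.1392] dpos mm [   0.  -111.4 -116.9] drot deg [ 0.56 -0.19  0.43]
q [-1.31  0.47  0.18  1.8   1.17  1.71 -0.72] F [-0.6  0.5  0.2]
```

Emit:
move_arm(increments="0 -16 -15 0.5 -0.2 0.4 0;0 -16 -15 0 0 0 0;0 -16 -15 0 0 0 0;0 -16 -15 0 0 0 0;0 -16 -15 0 0 0 0;0 -16 -15 0 0 0 0;0 -15 -15 0 0 0 0;0 0 -12 0 0 0 0")

```text
time: 2.9
position: [0.5421, 0.1487, 0.1719]
tool_rot: [0.668, 1.611, -0.585]
ft_force: [0.4, -0.3, -0.3]
grip_width: 1.001
grip_force: 0.0
```

Run:
```python
from h import *
goal(-45,8,[.614,.081,.158],0)
s=ctrl.get_image("side");S=cloud(s);t=ctrl.get_image("top");T=cloud(t)
hh=(np.hypot(T[...,0]-.614,T[...,1]-.081)<.03)&(abs(T[...,2]-.187)<.008)
print(cv2.minEnclosingCircle((T[hh][:,:2]*1000).astype(np.float32)),np.median(T[hh][:,2]))
a=cv2.resize(s["frame"][120:270,200:340],(400,429),interpolation=2)
b=cv2.resize(t["frame"][135:285,180:320],(400,429),interpolation=2)
cv2.imwrite("pics/c.png",np.clip(np.hstack([a,b])[:,:,::-1]*1.4,0,255).astype(np.uint8))
```

```text
heading -45.165030896242484 tilt 7.895664693394593
z [ 0.7002 -0.7002 -0.1392] dpos mm [ 85.  -80.8 -16.5] drot deg [ 0.18 -0.03  0.14]
q [-1.25  0.51  0.2   2.08  1.2   1.53 -1.  ] F [ 0.4 -0.3 -0.3]
((614.1464233398438, 81.21426391601562), 23.850622177124023) 0.18666590763872049
```

View pics/c.png

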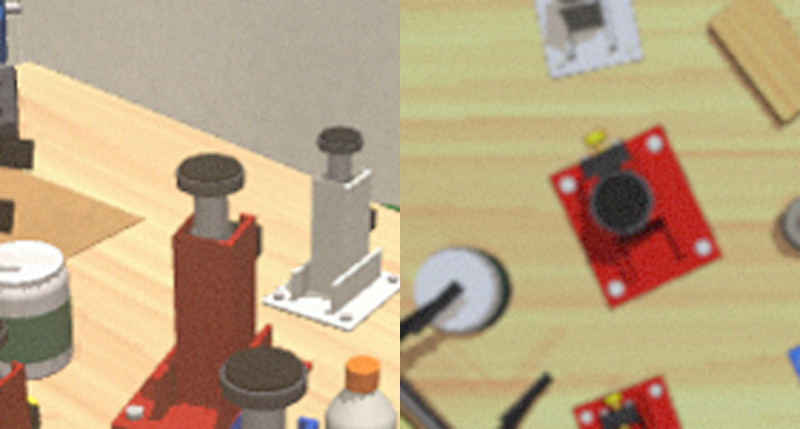

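The fingers at (430,315) and (530,395) in the crop are above the tin and clear of the small red prop, pointing at the neck. I'll advance now.

Emit:
move_arm(increments="13 -12 -3 0 0 0 0;13 -12 -3 0 0 0 0;13 -12 -3 0 0 0 0;13 -12 -3 0 0 0 0;13 -12 -2 0 0 0 0;13 -12 -2 0 0 0 0;7 -9 -1 0 0 0 0;0 0 0 0 0 0 0")

```text
time: 3.67
position: [0.6286, 0.0698, 0.1568]
tool_rot: [0.668, 1.609, -0.582]
ft_force: [-0.6, 0.6, 0.1]
grip_width: 1.001
grip_force: 0.0
```

Run:
```python
from h import *
goal(-45,8,[.614,.081,.158],0)
s=ctrl.get_image("side");t=ctrl.get_image("top")
a=cv2.resize(s["frame"][130:230,220:320],(400,400),interpolation=2)
b=cv2.resize(t["frame"][155:255,200:300],(400,400),interpolation=2)
cv2.imwrite("pics/d.png",np.clip(np.hstack([a,b])[:,:,::-1]*1.4,0,255).astype(np.uint8))
```

```text
heading -45.07446272851061 tilt 7.8404189574722665
z [ 0.7002 -0.7002 -0.1392] dpos mm [-1.5 -1.9 -1.4] drot deg [0.09 0.13 0.08]
q [-1.1   0.54  0.3   2.1   1.37  1.35 -1.03] F [-0.6  0.6  0.1]
```

View pics/d.png

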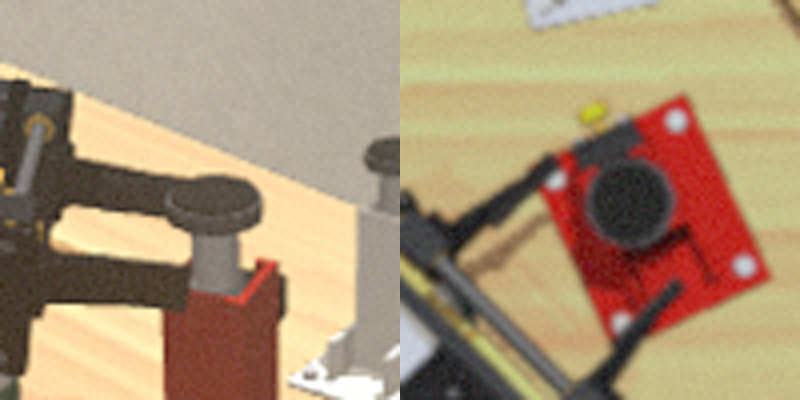

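Fingers straddle the neck below the head, at (160,195) and (180,285) in the side crop. I'll centre and close.

Emit:
move_arm(increments="-1.5 -2 -1 0 0 0 120;0 0 0 0 0 0 150;0 0 0 0 0 0 200;0 0 0 0 0 0 255;0 0 0 0 0 0 255;0 0 0 0 0 0 255;0 0 0 0 0 0 255;0 0 0 0 0 0 255")

```text
time: 4.43
position: [0.6262, 0.0694, 0.1548]
tool_rot: [0.666, 1.612, -0.58]
ft_force: [0.3, -0.2, 0.5]
grip_width: 0.477
grip_force: 0.0
```

Emit:
move_arm(increments="0 0 0 0 0 0 255;0 0 0 0 0 0 255;0 0 0 0 0 0 255;0 0 0 0 0 0 255;0 0 0 0 0 0 255;0 0 0 0 0 0 255;0 0 0 0 0 0 255;0 0 0 0 0 0 255", grip_force=35)

```text
time: 5.1
position: [0.6264, 0.0703, 0.1547]
tool_rot: [0.665, 1.612, -0.579]
ft_force: [-1.0, 3.7, 0.5]
grip_width: 0.011
grip_force: 1.2
```

Run:
```python
from h import *
goal(-45,8,[.614,.081,.158],0);st=ctrl.get_state();print(st["grip_width"],st["grip_force"],st["ft_force"])
s=ctrl.get_image("side");t=ctrl.get_image("top");T=cloud(t)
hh=(np.hypot(T[...,0]-.614,T[...,1]-.081)<.03)&(abs(T[...,2]-.187)<.008)
print(cv2.minEnclosingCircle((T[hh][:,:2]*1000).astype(np.float32)),np.median(T[hh][:,2]))
a=cv2.resize(s["frame"][130:230,220:320],(400,400),interpolation=2)
b=cv2.resize(t["frame"][155:255,200:300],(400,400),interpolation=2)
cv2.imwrite("pics/e.png",np.clip(np.hstack([a,b])[:,:,::-1]*1.4,0,255).astype(np.uint8))
```

```text
heading -44.82118551390006 tilt 7.951699046893236
z [ 0.7002 -0.7002 -0.1392] dpos mm [ 0.7 -2.4  0.7] drot deg [ 0.05  0.02 -0.18]
q [-1.11  0.54  0.3   2.1   1.37  1.35 -1.03] F [-1.   3.7  0.5]
0.01131122082813455 1.2299396737944335 [-0.96897784  3.70838774  0.47513955]
((613.9957275390625, 81.4629135131836), 23.8328857421875) 0.18651175349091115
```

View pics/e.png

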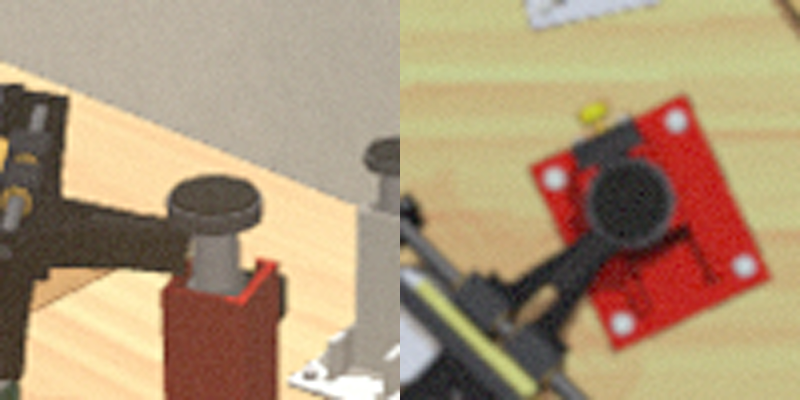

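Run:
```python
from h import *
st=ctrl.get_state();p=st["position"];M=R.from_rotvec(st["tool_rot"]).as_matrix()
print(ctrl.grip_point_offset,p)
for n in("side","top"):
    im=ctrl.get_image(n);C=cloud(im);L=(C-p)@M   # tool frame
    f=im["frame"].astype(int)
    ok=(im["depth"]>0)&(abs(L[...,0])<.02)&(abs(L[...,1])<.035)&(L[...,2]<.03)&(L[...,2]>-.12)
    for a in np.arange(-.08,.03,.006):
        k=ok&(L[...,2]>a)&(L[...,2]<=a+.006)
        if k.sum():print(n,round(a*1000),k.sum(),"x",np.percentile(L[k][:,0]*1000,[5,95]).round(),"y",np.percentile(L[k][:,1]*1000,[5,95]).round(),"rgb",f[k].mean(0).round(),"z",C[k][:,2].mean().round(3))
S=None
im=ctrl.get_image("side");C=cloud(im)
k=(np.hypot(C[...,0]-.614,C[...,1]-.081)<.035)&(abs(C[...,2]-.186)<.004)
print("side head top",cv2.minEnclosingCircle((C[k][:,:2]*1000).astype(np.float32)))
```

```text
0.0187 [0.62641965 0.07030033 0.15471238]
side -80 51 x [-12.   8.] y [-17.  10.] rgb [57. 48. 38.] z 0.17
side -74 50 x [-12.   9.] y [-15.  12.] rgb [59. 50. 39.] z 0.169
side -68 47 x [-12.   8.] y [-14.   7.] rgb [58. 50. 39.] z 0.168
side -62 45 x [-11.   8.] y [-12.   7.] rgb [58. 49. 39.] z 0.167
side -56 44 x [-12.   8.] y [-11.   7.] rgb [60. 51. 40.] z 0.166
side -50 43 x [-11.  11.] y [-10.   5.] rgb [61. 51. 40.] z 0.164
side -44 46 x [-18.  10.] y [-11.   3.] rgb [57. 48. 38.] z 0.164
side -38 44 x [-17.  19.] y [-14.  -3.] rgb [58. 46. 36.] z 0.16
side -32 43 x [-19.  19.] y [-18.   1.] rgb [79. 62. 51.] z 0.157
side -26 52 x [-13.  19.] y [-16.  -2.] rgb [91. 80. 73.] z 0.153
side -20 55 x [-15.  19.] y [-19.  -6.] rgb [95. 83. 77.] z 0.153
side -14 55 x [-11.  18.] y [-19.  -6.] rgb [95. 83. 76.] z 0.152
side -8 42 x [-9. 18.] y [-21.  -1.] rgb [100.  79.  70.] z 0.147
side -2 25 x [13. 19.] y [-22.  11.] rgb [108.  60.  50.] z 0.139
side 4 27 x [13. 19.] y [-11.  25.] rgb [117.  56.  43.] z 0.138
side 10 17 x [12. 18.] y [ 4. 21.] rgb [118.  54.  42.] z 0.139
side 16
[... 379 characters left out ...]
1
top -50 27 x [-13.  -5.] y [-12.   6.] rgb [38. 32. 32.] z 0.171
top -44 11 x [-13.  -4.] y [-12.   3.] rgb [39. 32. 35.] z 0.169
top -38 1 x [14. 14.] y [-12. -12.] rgb [45. 19. 18.] z 0.145
top -26 5 x [16. 19.] y [28. 32.] rgb [116.  32.  31.] z 0.141
top -20 3 x [16. 19.] y [29. 31.] rgb [99. 33. 32.] z 0.14
top -14 1 x [14. 14.] y [-23. -23.] rgb [76. 33. 34.] z 0.142
top -8 5 x [15. 17.] y [-24. -21.] rgb [117.  31.  28.] z 0.14
top -2 7 x [13. 17.] y [-25. -17.] rgb [119.  28.  24.] z 0.14
top 4 7 x [14. 16.] y [14. 23.] rgb [103.  31.  31.] z 0.138
top 10 13 x [11. 17.] y [ 6. 20.] rgb [116.  30.  28.] z 0.139
side head top ((615.536376953125, 81.27944946289062), 25.27959632873535)
```

Run:
```python
from h import *
st=ctrl.get_state();p=st["position"];M=R.from_rotvec(st["tool_rot"]).as_matrix()
for n in("side","top"):
    im=ctrl.get_image(n);C=cloud(im);L=(C-p)@M
    ok=(im["depth"]>0)&(abs(L[...,0])<.045)&(abs(L[...,1])<.12)&(C[...,2]>.15)
    for a in np.arange(-.2,-.03,.01):
        k=ok&(L[...,2]>a)&(L[...,2]<=a+.01)
        if k.sum():print(n,round(a*1000),k.sum(),"x",np.percentile(L[k][:,0]*1000,[2,98]).round(),"y",np.percentile(L[k][:,1]*1000,[2,98]).round())
im=ctrl.get_image("side")
a=cv2.resize(im["frame"][100:250,160:320],(800,750),interpolation=2)[75:675]
cv2.imwrite("pics/f.png",np.clip(a[:,:,::-1]*1.6,0,255).astype(np.uint8))
```

```text
side -200 256 x [-37.  30.] y [-53.   9.]
side -190 213 x [-32.  21.] y [-52.  14.]
side -180 177 x [-23.  21.] y [-52.  13.]
side -170 190 x [-24.  21.] y [-52.  14.]
side -160 178 x [-25.  21.] y [-52.  13.]
side -150 169 x [-37.  20.] y [-96.  73.]
side -140 378 x [-38.  20.] y [-96.  83.]
side -130 344 x [-38.  19.] y [-95.  84.]
side -120 337 x [-39.  18.] y [-89.  81.]
side -110 400 x [-39.  17.] y [-88.  82.]
side -100 160 x [-32.  12.] y [-88.  82.]
side -90 91 x [-12.  10.] y [-19.  15.]
side -80 84 x [-12.  10.] y [-17.  13.]
side -70 79 x [-13.   9.] y [-16.  13.]
side -60 73 x [-12.   9.] y [-12.   8.]
side -50 80 x [-25.  10.] y [-11.   9.]
side -40 120 x [-30.   8.] y [-17.  14.]
top -200 177 x [-40.   6.] y [-53.  27.]
top -190 164 x [-28.  19.] y [-53.  12.]
top -180 165 x [-25.  -3.] y [-53.  13.]
top -170 162 x [-25. -11.] y [-53.  12.]
top -160 165 x [-25.  -3.] y [-53.  13.]
top -150 246 x [-37. -20.] y [-90.  83.]
top -140 404 x [-39.  19.] y [-94.  87.]
top -130 267 x [-40.  19.] y [-92.  86.]
top -120 358 x [-40.   5.] y [-87.  80.]
top -110 193 x [-40.   9.] y [-88.  82.]
top -100 85 x [-35.   3.] y [-31.  77.]
top -90 63 x [-14.   2.] y [-20.  13.]
top -80 63 x [-14.  -5.] y [-18.  11.]
top -70 55 x [-13.   7.] y [-16.   9.]
top -60 48 x [-13.   5.] y [-13.   7.]
top -50 52 x [-27.  -4.] y [-12.   7.]
top -40 85 x [-32. -22.] y [-20.  17.]
```

View pics/f.png

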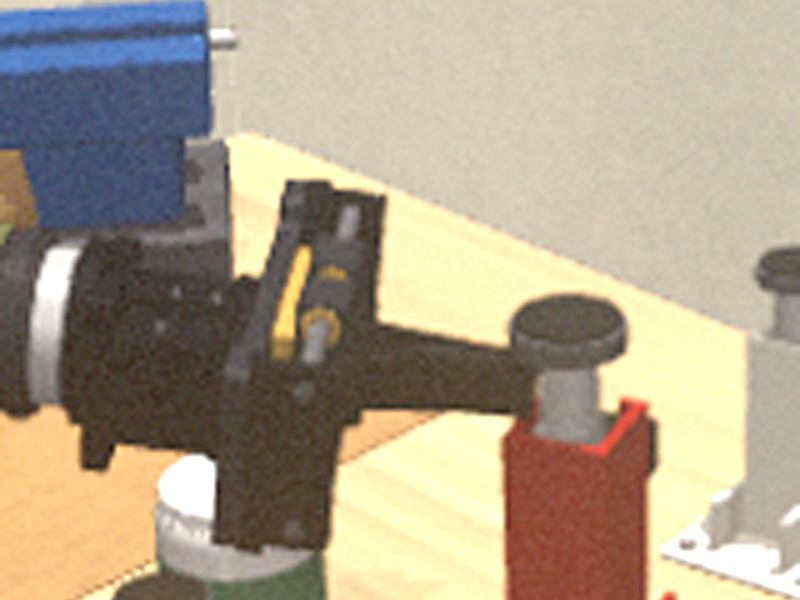

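The picture and cloud show that the shut fingertips at (530,390) stop at the front of the neck at (570,405). The real gripper is about 29 mm short and about 3.5 mm off sideways compared with the reported TCP, so I trust the images. I'll open, move forward and close again.

Emit:
move_arm(increments="-2 2 0 0 0 0 0;0 0 0 0 0 0 0;0 0 0 0 0 0 0;0 0 0 0 0 0 0;0 0 0 0 0 0 0;0 0 0 0 0 0 0;0 0 0 0 0 0 0;0 0 0 0 0 0 0")

```text
time: 6.17
position: [0.6242, 0.0712, 0.1548]
tool_rot: [0.666, 1.612, -0.581]
ft_force: [-0.1, -0.7, 0.4]
grip_width: 0.527
grip_force: 0.0
```

Emit:
move_arm(increments="0 0 0 0 0 0 0;0 0 0 0 0 0 0;5 -4 -1 0 0 0 0;5 -4 -1 0 0 0 0;5 -4 -1 0 0 0 0;5 -4 -1 0 0 0 0;5 -4 0 0 0 0 0;0 0 0 0 0 0 0")

```text
time: 6.83
position: [0.6498, 0.0493, 0.1512]
tool_rot: [0.667, 1.61, -0.583]
ft_force: [-0.0, -0.7, -1.0]
grip_width: 0.995
grip_force: 0.0
```

```bash
cat > chk.py <<'E'
from h import *
st=ctrl.get_state();p=st["position"];M=R.from_rotvec(st["tool_rot"]).as_matrix()
print(p,st["ft_force"].round(1),st["grip_width"])
print("axis in tool",((np.array([.6145,.0812,.158])-p)@M*1000).round(1))
for n in("side","top"):
    im=ctrl.get_image(n);C=cloud(im);L=(C-p)@M
    ok=(im["depth"]>0)&(abs(L[...,0])<.045)&(abs(L[...,1])<.12)&(C[...,2]>.145)&(np.hypot(C[...,0]-.6145,C[...,1]-.0812)>.028)
    for a in np.arange(-.115,-.0,.005):
        k=ok&(L[...,2]>a)&(L[...,2]<=a+.005)
        if k.sum()>2:print(n,round(a*1000),k.sum(),"x",np.percentile(L[k][:,0]*1000,[2,98]).round(),"y",np.percentile(L[k][:,1]*1000,[2,98]).round())
E
python3 chk.py
```

```text
[0.64982516 0.04933333 0.15117676] [-0.  -0.7 -1. ] 0.995213530313602
axis in tool [ -0.3  -2.5 -48. ]
side -115 185 x [-39.  19.] y [-89.  77.]
side -110 182 x [-39.  16.] y [-89.  77.]
side -105 174 x [-38.  18.] y [-89.  84.]
side -100 115 x [-35.  13.] y [-88.  81.]
side -95 72 x [-14.  11.] y [-69.  60.]
side -90 66 x [-13.   9.] y [-62.  56.]
side -85 64 x [-12.  10.] y [-61.  56.]
side -80 62 x [-12.  10.] y [-61.  53.]
side -75 51 x [-12.  10.] y [-59.  55.]
side -70 37 x [-12.  11.] y [-59.  54.]
side -65 32 x [-11.  11.] y [-57. -46.]
side -60 34 x [-12.  11.] y [-57. -49.]
side -55 31 x [-11.  11.] y [-56. -44.]
side -50 31 x [-11.   9.] y [-54. -46.]
side -45 32 x [-12.   9.] y [-54. -45.]
side -40 30 x [-12.   9.] y [-54. -45.]
side -35 31 x [-11.  10.] y [-54. -10.]
side -30 11 x [-11.   8.] y [-53.  26.]
top -115 183 x [-40. -28.] y [-85.  80.]
top -110 102 x [-40. -22.] y [-88.  82.]
top -105 64 x [-39.   5.] y [-89.  83.]
top -100 46 x [-16.   8.] y [-74.  67.]
top -95 30 x [-13.   1.] y [-63.  57.]
top -90 30 x [-13.   5.] y [-62.  57.]
top -85 28 x [-12.   4.] y [-61.  55.]
top -80 40 x [-12.   8.] y [-60.  54.]
top -75 30 x [-13.  -2.] y [-59.  53.]
top -70 32 x [-13.   4.] y [-58.  53.]
top -65 27 x [-12.  -1.] y [-57.  51.]
top -60 22 x [-14.   4.] y [-56.  49.]
top -55 22 x [-12.   1.] y [-55.  49.]
top -50 23 x [-14.   1.] y [-54.  49.]
top -45 24 x [-12.   8.] y [-55.  49.]
top -40 25 x [-12.   6.] y [-55.  48.]
top -35 20 x [-12.   0.] y [-54.  49.]
```

The tips are at -29 and the axis at -48 along the tool, centred sideways. I'll close.

Emit:
move_arm(increments="0 0 0 0 0 0 120;0 0 0 0 0 0 150;0 0 0 0 0 0 200;0 0 0 0 0 0 255;0 0 0 0 0 0 255;0 0 0 0 0 0 255;0 0 0 0 0 0 255;0 0 0 0 0 0 255")

```text
time: 7.6
position: [0.6492, 0.0514, 0.1508]
tool_rot: [0.666, 1.612, -0.58]
ft_force: [-0.1, -0.2, 0.1]
grip_width: 0.484
grip_force: 0.0
```

Emit:
move_arm(increments="0 0 0 0 0 0 255;0 0 0 0 0 0 255;0 0 0 0 0 0 255;0 0 0 0 0 0 255;0 0 0 0 0 0 255;0 0 0 0 0 0 255;0 0 0 0 0 0 255;0 0 0 0 0 0 255", grip_force=40)

```text
time: 8.27
position: [0.6488, 0.0508, 0.1508]
tool_rot: [0.666, 1.611, -0.582]
ft_force: [-4.7, -0.7, 1.4]
grip_width: 0.266
grip_force: 40.0
```

Gripped on the neck (opening about 23 mm, 40 N). Lifting now.

Emit:
move_arm(increments="0 0 0.5 0 0 0 255;0 0 0.5 0 0 0 255;0 0 0.5 0 0 0 255;0 0 0.5 0 0 0 255;0 0 0.5 0 0 0 255;0 0 0.5 0 0 0 255;0 0 0.5 0 0 0 255;0 0 0.5 0 0 0 255")

```text
time: 8.93
position: [0.6488, 0.0508, 0.1544]
tool_rot: [0.666, 1.612, -0.581]
ft_force: [-4.4, -4.4, -5.3]
grip_width: 0.268
grip_force: 40.0
```

Emit:
move_arm(increments="0 0 0.5 0 0 0 255;0 0 0.5 0 0 0 255;0 0 0.5 0 0 0 255;0 0 0.5 0 0 0 255;0 0 0.5 0 0 0 255;0 0 0.5 0 0 0 255;0 0 0.5 0 0 0 255;0 0 0.5 0 0 0 255")

```text
time: 9.6
position: [0.6488, 0.0508, 0.1585]
tool_rot: [0.666, 1.612, -0.581]
ft_force: [-3.8, -3.0, -5.4]
grip_width: 0.266
grip_force: 40.0
```

```bash
cat > hd.py <<'E'
from h import *
st=ctrl.get_state()
t=ctrl.get_image("top");T=cloud(t)
hh=(np.hypot(T[...,0]-.6145,T[...,1]-.081)<.02)&(T[...,2]>.17)
print("head z",np.median(T[hh][:,2]).round(4),"tcp",st["position"].round(4),"F",st["ft_force"].round(1),"grip",round(st["grip_width"],3))
E
python3 hd.py
```

```text
head z 0.1949 tcp [0.6488 0.0508 0.1585] F [-3.8 -3.  -5.4] grip 0.266
```

Emit:
move_arm(increments="0 0 0.3 0 0 0 255;0 0 0.3 0 0 0 255;0 0 0.3 0 0 0 255;0 0 0.3 0 0 0 255;0 0 0.3 0 0 0 255;0 0 0.3 0 0 0 255;0 0 0.3 0 0 0 255;0 0 0.3 0 0 0 255")

```text
time: 10.32
position: [0.6488, 0.0508, 0.1609]
tool_rot: [0.666, 1.612, -0.581]
ft_force: [-4.3, -3.3, -5.1]
grip_width: 0.264
grip_force: 40.0
```

Emit:
move_arm(increments="0 0 0.3 0 0 0 255;0 0 0.3 0 0 0 255;0 0 0.3 0 0 0 255;0 0 0.3 0 0 0 255;0 0 0.3 0 0 0 255;0 0 0.3 0 0 0 255;0 0 0.3 0 0 0 255;0 0 0.3 0 0 0 255")

```text
time: 10.98
position: [0.6488, 0.0508, 0.1633]
tool_rot: [0.666, 1.612, -0.581]
ft_force: [-4.0, -4.3, -4.8]
grip_width: 0.26
grip_force: 40.0
```

Emit:
move_arm(increments="0 0 0.3 0 0 0 255;0 0 0.3 0 0 0 255;0 0 0.3 0 0 0 255;0 0 0.3 0 0 0 255;0 0 0.3 0 0 0 255;0 0 0.3 0 0 0 255;0 0 0.3 0 0 0 255;0 0 0.3 0 0 0 255")

```text
time: 11.65
position: [0.6488, 0.0508, 0.1657]
tool_rot: [0.666, 1.612, -0.581]
ft_force: [-4.4, -2.3, -5.6]
grip_width: 0.266
grip_force: 40.0
```

Emit:
move_arm(increments="0 0 0.3 0 0 0 255;0 0 0.3 0 0 0 255;0 0 0.3 0 0 0 255;0 0 0.3 0 0 0 255;0 0 0.3 0 0 0 255;0 0 0.3 0 0 0 255;0 0 0.3 0 0 0 255;0 0 0.3 0 0 0 255")

```text
time: 12.32
position: [0.6488, 0.0508, 0.1681]
tool_rot: [0.666, 1.612, -0.581]
ft_force: [-4.0, -3.5, -5.3]
grip_width: 0.26
grip_force: 40.0
```

Emit:
move_arm(increments="0 0 0.3 0 0 0 255;0 0 0.3 0 0 0 255;0 0 0.3 0 0 0 255;0 0 0.3 0 0 0 255;0 0 0.3 0 0 0 255;0 0 0.3 0 0 0 255;0 0 0.3 0 0 0 255;0 0 0.3 0 0 0 255")

```text
time: 12.98
position: [0.6488, 0.0508, 0.1705]
tool_rot: [0.666, 1.612, -0.581]
ft_force: [-3.8, -2.9, -5.4]
grip_width: 0.264
grip_force: 40.0
```

Emit:
move_arm(increments="0 0 0.3 0 0 0 255;0 0 0.3 0 0 0 255;0 0 0.3 0 0 0 255;0 0 0.3 0 0 0 255;0 0 0.3 0 0 0 255;0 0 0.3 0 0 0 255;0 0 0.3 0 0 0 255;0 0 0.3 0 0 0 255")

```text
time: 13.65
position: [0.6488, 0.0508, 0.173]
tool_rot: [0.666, 1.612, -0.581]
ft_force: [-4.7, -3.0, -5.1]
grip_width: 0.265
grip_force: 40.0
```

Emit:
move_arm(increments="0 0 0.3 0 0 0 255;0 0 0.3 0 0 0 255;0 0 0.3 0 0 0 255;0 0 0.3 0 0 0 255;0 0 0.3 0 0 0 255;0 0 0.3 0 0 0 255;0 0 0.3 0 0 0 255;0 0 0.3 0 0 0 255")

```text
time: 14.32
position: [0.6488, 0.0508, 0.1754]
tool_rot: [0.666, 1.612, -0.581]
ft_force: [-3.7, -3.1, -5.1]
grip_width: 0.267
grip_force: 40.0
```

Emit:
move_arm(increments="0 0 0.3 0 0 0 255;0 0 0.3 0 0 0 255;0 0 0.3 0 0 0 255;0 0 0.3 0 0 0 255;0 0 0.3 0 0 0 255;0 0 0.3 0 0 0 255;0 0 0.3 0 0 0 255;0 0 0.3 0 0 0 255")

```text
time: 14.98
position: [0.6488, 0.0509, 0.1778]
tool_rot: [0.666, 1.612, -0.581]
ft_force: [-3.5, -3.2, -5.7]
grip_width: 0.262
grip_force: 40.0
```

Emit:
move_arm(increments="0 0 0.3 0 0 0 255;0 0 0.3 0 0 0 255;0 0 0.3 0 0 0 255;0 0 0.3 0 0 0 255;0 0 0.3 0 0 0 255;0 0 0.3 0 0 0 255;0 0 0.3 0 0 0 255;0 0 0.3 0 0 0 255")

```text
time: 15.65
position: [0.6488, 0.0508, 0.1802]
tool_rot: [0.666, 1.612, -0.581]
ft_force: [-4.1, -2.9, -5.5]
grip_width: 0.267
grip_force: 40.0
```

Emit:
move_arm(increments="0 0 0.3 0 0 0 255;0 0 0.3 0 0 0 255;0 0 0.3 0 0 0 255;0 0 0.3 0 0 0 255;0 0 0.3 0 0 0 255;0 0 0.3 0 0 0 255;0 0 0.3 0 0 0 255;0 0 0.3 0 0 0 255")

```text
time: 16.32
position: [0.6488, 0.0508, 0.1826]
tool_rot: [0.666, 1.612, -0.581]
ft_force: [-4.7, -2.6, -5.8]
grip_width: 0.264
grip_force: 40.0
```

Emit:
move_arm(increments="0 0 0.3 0 0 0 255;0 0 0.3 0 0 0 255;0 0 0.3 0 0 0 255;0 0 0.3 0 0 0 255;0 0 0.3 0 0 0 255;0 0 0.3 0 0 0 255;0 0 0.3 0 0 0 255;0 0 0.3 0 0 0 255")

```text
time: 16.98
position: [0.6488, 0.0508, 0.185]
tool_rot: [0.666, 1.612, -0.581]
ft_force: [-3.8, -3.1, -5.3]
grip_width: 0.267
grip_force: 40.0
```

Emit:
move_arm(increments="0 0 0.3 0 0 0 255;0 0 0.3 0 0 0 255;0 0 0.3 0 0 0 255;0 0 0.3 0 0 0 255;0 0 0.3 0 0 0 255;0 0 0.3 0 0 0 255;0 0 0.3 0 0 0 255;0 0 0.3 0 0 0 255")

```text
time: 17.65
position: [0.6488, 0.0509, 0.1874]
tool_rot: [0.666, 1.612, -0.581]
ft_force: [-3.6, -3.0, -5.4]
grip_width: 0.259
grip_force: 40.0
```

Emit:
move_arm(increments="0 0 0.3 0 0 0 255;0 0 0.3 0 0 0 255;0 0 0.3 0 0 0 255;0 0 0.3 0 0 0 255;0 0 0.3 0 0 0 255;0 0 0.3 0 0 0 255;0 0 0.3 0 0 0 255;0 0 0.3 0 0 0 255")

```text
time: 18.32
position: [0.6488, 0.0508, 0.1898]
tool_rot: [0.666, 1.612, -0.581]
ft_force: [-4.8, -3.3, -3.7]
grip_width: 0.267
grip_force: 40.0
```

Emit:
move_arm(increments="0 0 0.3 0 0 0 255;0 0 0.3 0 0 0 255;0 0 0.3 0 0 0 255;0 0 0.3 0 0 0 255;0 0 0.3 0 0 0 255;0 0 0.3 0 0 0 255;0 0 0.3 0 0 0 255;0 0 0.3 0 0 0 255")

```text
time: 18.98
position: [0.6488, 0.0508, 0.1922]
tool_rot: [0.666, 1.612, -0.581]
ft_force: [-3.6, -3.1, -4.8]
grip_width: 0.265
grip_force: 40.0
```

Emit:
move_arm(increments="0 0 0.3 0 0 0 255;0 0 0.3 0 0 0 255;0 0 0.3 0 0 0 255;0 0 0.3 0 0 0 255;0 0 0.3 0 0 0 255;0 0 0.3 0 0 0 255;0 0 0.3 0 0 0 255;0 0 0.3 0 0 0 255")

```text
time: 19.65
position: [0.6488, 0.0508, 0.1946]
tool_rot: [0.666, 1.612, -0.581]
ft_force: [-4.9, -3.7, -4.7]
grip_width: 0.264
grip_force: 40.0
```

Emit:
move_arm(increments="0 0 0.3 0 0 0 255;0 0 0.3 0 0 0 255;0 0 0.3 0 0 0 255;0 0 0.3 0 0 0 255;0 0 0.3 0 0 0 255;0 0 0.3 0 0 0 255;0 0 0.3 0 0 0 255;0 0 0.3 0 0 0 255")

```text
time: 20.32
position: [0.6488, 0.0508, 0.197]
tool_rot: [0.666, 1.612, -0.581]
ft_force: [-4.0, -2.0, -4.2]
grip_width: 0.263
grip_force: 40.0
```

```bash
python3 hd.py
```

```text
head z 0.2335 tcp [0.6488 0.0508 0.197 ] F [-4.  -2.  -4.2] grip 0.263
```

Emit:
move_arm(increments="0 0 0.3 0 0 0 255;0 0 0.3 0 0 0 255;0 0 0.3 0 0 0 255;0 0 0.3 0 0 0 255;0 0 0.3 0 0 0 255;0 0 0.3 0 0 0 255;0 0 0 0 0 0 255;0 0 0 0 0 0 255")

```text
time: 21.03
position: [0.6488, 0.0509, 0.198]
tool_rot: [0.666, 1.613, -0.581]
ft_force: [-3.6, -4.4, -9.3]
grip_width: 0.263
grip_force: 40.0
```

Emit:
move_arm(increments="0 0 0.3 0 0 0 255;0 0 0.3 0 0 0 255;0 0 0.3 0 0 0 255;0 0 0.3 0 0 0 255;0 0 0.3 0 0 0 255;0 0 0.3 0 0 0 255;0 0 0 0 0 0 255;0 0 0 0 0 0 255")

```text
time: 21.7
position: [0.6487, 0.0508, 0.1995]
tool_rot: [0.666, 1.614, -0.581]
ft_force: [-3.1, -4.6, -10.8]
grip_width: 0.266
grip_force: 40.0
```

Emit:
move_arm(increments="0 0 0.3 0 0 0 255;0 0 0.3 0 0 0 255;0 0 0.3 0 0 0 255;0 0 0.3 0 0 0 255;0 0 0.3 0 0 0 255;0 0 0.3 0 0 0 255;0 0 0 0 0 0 255;0 0 0 0 0 0 255")

```text
time: 22.37
position: [0.6488, 0.0509, 0.201]
tool_rot: [0.666, 1.615, -0.581]
ft_force: [-2.8, -4.3, -11.8]
grip_width: 0.267
grip_force: 40.0
```

Emit:
move_arm(increments="0 0 0.3 0 0 0 255;0 0 0.3 0 0 0 255;0 0 0.3 0 0 0 255;0 0 0.3 0 0 0 255;0 0 0.3 0 0 0 255;0 0 0.3 0 0 0 255;0 0 0 0 0 0 255;0 0 0 0 0 0 255")

```text
time: 23.03
position: [0.6488, 0.0509, 0.2026]
tool_rot: [0.666, 1.615, -0.581]
ft_force: [-1.4, -4.0, -13.3]
grip_width: 0.264
grip_force: 40.0
```

Emit:
move_arm(increments="0 0 0.2 0 0 0 255;0 0 0.2 0 0 0 255;0 0 0.2 0 0 0 255;0 0 0.2 0 0 0 255;0 0 0.2 0 0 0 255;0 0 0 0 0 0 255;0 0 0 0 0 0 255;0 0 0 0 0 0 255")

```text
time: 23.7
position: [0.6488, 0.0508, 0.2066]
tool_rot: [0.666, 1.609, -0.582]
ft_force: [-7.1, -3.5, -5.1]
grip_width: 0.263
grip_force: 40.0
```

Emit:
move_arm(increments="0 0 0.2 0 0 0 255;0 0 0.2 0 0 0 255;0 0 0.2 0 0 0 255;0 0 0.2 0 0 0 255;0 0 0.2 0 0 0 255;0 0 0 0 0 0 255;0 0 0 0 0 0 255;0 0 0 0 0 0 255")

```text
time: 24.37
position: [0.6488, 0.0508, 0.2076]
tool_rot: [0.666, 1.609, -0.582]
ft_force: [-7.4, -3.2, -4.4]
grip_width: 0.263
grip_force: 40.0
```

Click 1 happened at TCP z about 0.203. Going on to the second.

Emit:
move_arm(increments="0 0 0.3 0 0 0 255;0 0 0.3 0 0 0 255;0 0 0.3 0 0 0 255;0 0 0.3 0 0 0 255;0 0 0.3 0 0 0 255;0 0 0.3 0 0 0 255;0 0 0.3 0 0 0 255;0 0 0.3 0 0 0 255")

```text
time: 25.03
position: [0.6488, 0.0509, 0.2084]
tool_rot: [0.666, 1.612, -0.581]
ft_force: [-4.0, -4.1, -10.1]
grip_width: 0.265
grip_force: 40.0
```

Emit:
move_arm(increments="0 0 0.3 0 0 0 255;0 0 0.3 0 0 0 255;0 0 0.3 0 0 0 255;0 0 0.3 0 0 0 255;0 0 0.3 0 0 0 255;0 0 0.3 0 0 0 255;0 0 0.3 0 0 0 255;0 0 0.3 0 0 0 255")

```text
time: 25.7
position: [0.6488, 0.0509, 0.2103]
tool_rot: [0.666, 1.613, -0.581]
ft_force: [-2.6, -4.6, -11.0]
grip_width: 0.264
grip_force: 40.0
```

Emit:
move_arm(increments="0 0 0.3 0 0 0 255;0 0 0.3 0 0 0 255;0 0 0.3 0 0 0 255;0 0 0.3 0 0 0 255;0 0 0.3 0 0 0 255;0 0 0 0 0 0 255;0 0 0 0 0 0 255;0 0 0 0 0 0 255")

```text
time: 26.37
position: [0.6487, 0.0509, 0.2115]
tool_rot: [0.666, 1.614, -0.581]
ft_force: [-3.2, -4.0, -12.1]
grip_width: 0.262
grip_force: 40.0
```

Emit:
move_arm(increments="0 0 0.3 0 0 0 255;0 0 0.3 0 0 0 255;0 0 0.3 0 0 0 255;0 0 0.3 0 0 0 255;0 0 0 0 0 0 255;0 0 0 0 0 0 255;0 0 0 0 0 0 255;0 0 0 0 0 0 255")

```text
time: 27.03
position: [0.6487, 0.0509, 0.2124]
tool_rot: [0.666, 1.614, -0.581]
ft_force: [-2.4, -4.7, -13.0]
grip_width: 0.264
grip_force: 40.0
```

Emit:
move_arm(increments="0 0 0.2 0 0 0 255;0 0 0.2 0 0 0 255;0 0 0.2 0 0 0 255;0 0 0 0 0 0 255;0 0 0 0 0 0 255;0 0 0 0 0 0 255;0 0 0 0 0 0 255;0 0 0 0 0 0 255")

```text
time: 27.7
position: [0.6487, 0.0509, 0.2129]
tool_rot: [0.666, 1.615, -0.581]
ft_force: [-1.1, -4.4, -13.6]
grip_width: 0.262
grip_force: 40.0
```

Emit:
move_arm(increments="0 0 0.2 0 0 0 255;0 0 0.2 0 0 0 255;0 0 0.2 0 0 0 255;0 0 0 0 0 0 255;0 0 0 0 0 0 255;0 0 0 0 0 0 255;0 0 0 0 0 0 255;0 0 0 0 0 0 255")

```text
time: 28.37
position: [0.6488, 0.0508, 0.2166]
tool_rot: [0.666, 1.609, -0.582]
ft_force: [-7.4, -3.7, -5.8]
grip_width: 0.268
grip_force: 40.0
```

Click 2 happened at TCP z about 0.213, command 0.2153. The third is 10 mm on.

Emit:
move_arm(increments="0 0 0.4 0 0 0 255;0 0 0.4 0 0 0 255;0 0 0.4 0 0 0 255;0 0 0.4 0 0 0 255;0 0 0.4 0 0 0 255;0 0 0.4 0 0 0 255;0 0 0.4 0 0 0 255;0 0 0.4 0 0 0 255")

```text
time: 29.03
position: [0.6488, 0.0508, 0.2183]
tool_rot: [0.666, 1.612, -0.581]
ft_force: [-3.9, -4.4, -10.8]
grip_width: 0.265
grip_force: 40.0
```

Emit:
move_arm(increments="0 0 0.4 0 0 0 255;0 0 0.4 0 0 0 255;0 0 0.4 0 0 0 255;0 0 0.4 0 0 0 255;0 0 0.4 0 0 0 255;0 0 0.4 0 0 0 255;0 0 0.4 0 0 0 255;0 0 0.4 0 0 0 255")

```text
time: 29.7
position: [0.6487, 0.0509, 0.2208]
tool_rot: [0.666, 1.613, -0.581]
ft_force: [-2.7, -4.0, -12.4]
grip_width: 0.262
grip_force: 40.0
```

Emit:
move_arm(increments="0 0 0.4 0 0 0 255;0 0 0.4 0 0 0 255;0 0 0.4 0 0 0 255;0 0 0.4 0 0 0 255;0 0 0.4 0 0 0 255;0 0 0.4 0 0 0 255;0 0 0 0 0 0 255;0 0 0 0 0 0 255")

```text
time: 30.37
position: [0.6487, 0.0508, 0.2227]
tool_rot: [0.666, 1.614, -0.581]
ft_force: [-1.1, -4.7, -13.3]
grip_width: 0.265
grip_force: 40.0
```

Emit:
move_arm(increments="0 0 0.3 0 0 0 255;0 0 0.3 0 0 0 255;0 0 0.3 0 0 0 255;0 0 0 0 0 0 255;0 0 0 0 0 0 255;0 0 0 0 0 0 255;0 0 0 0 0 0 255;0 0 0 0 0 0 255")

```text
time: 31.03
position: [0.6488, 0.0508, 0.2266]
tool_rot: [0.666, 1.608, -0.582]
ft_force: [-7.3, -3.6, -4.5]
grip_width: 0.267
grip_force: 40.0
```

Click 3. Now the fourth, with a fine finish.

Emit:
move_arm(increments="0 0 0.4 0 0 0 255;0 0 0.4 0 0 0 255;0 0 0.4 0 0 0 255;0 0 0.4 0 0 0 255;0 0 0.4 0 0 0 255;0 0 0.4 0 0 0 255;0 0 0.4 0 0 0 255;0 0 0.4 0 0 0 255")

```text
time: 31.7
position: [0.6488, 0.0508, 0.2283]
tool_rot: [0.666, 1.611, -0.582]
ft_force: [-4.3, -4.6, -10.3]
grip_width: 0.265
grip_force: 40.0
```

Emit:
move_arm(increments="0 0 0.4 0 0 0 255;0 0 0.4 0 0 0 255;0 0 0.4 0 0 0 255;0 0 0.4 0 0 0 255;0 0 0.4 0 0 0 255;0 0 0.4 0 0 0 255;0 0 0.4 0 0 0 255;0 0 0.4 0 0 0 255")

```text
time: 32.37
position: [0.6488, 0.0509, 0.2308]
tool_rot: [0.666, 1.612, -0.581]
ft_force: [-2.8, -4.8, -12.0]
grip_width: 0.265
grip_force: 40.0
```

Emit:
move_arm(increments="0 0 0.4 0 0 0 255;0 0 0.4 0 0 0 255;0 0 0.4 0 0 0 255;0 0 0.4 0 0 0 255;0 0 0.4 0 0 0 255;0 0 0.4 0 0 0 255;0 0 0 0 0 0 255;0 0 0 0 0 0 255")

```text
time: 33.03
position: [0.6487, 0.0509, 0.2327]
tool_rot: [0.666, 1.613, -0.581]
ft_force: [-2.4, -4.0, -12.8]
grip_width: 0.26
grip_force: 40.0
```

Emit:
move_arm(increments="0 0 0.3 0 0 0 255;0 0 0.3 0 0 0 255;0 0 0 0 0 0 255;0 0 0 0 0 0 255;0 0 0 0 0 0 255;0 0 0 0 0 0 255;0 0 0 0 0 0 255;0 0 0 0 0 0 255")

```text
time: 33.7
position: [0.6487, 0.0509, 0.2331]
tool_rot: [0.666, 1.614, -0.581]
ft_force: [-2.4, -4.6, -12.9]
grip_width: 0.266
grip_force: 40.0
```

Emit:
move_arm(increments="0 0 0.3 0 0 0 255;0 0 0 0 0 0 255;0 0 0 0 0 0 255;0 0 0 0 0 0 255;0 0 0 0 0 0 255;0 0 0 0 0 0 255;0 0 0 0 0 0 255;0 0 0 0 0 0 255")

```text
time: 34.37
position: [0.6488, 0.0508, 0.2363]
tool_rot: [0.666, 1.608, -0.582]
ft_force: [-6.3, -3.0, -5.2]
grip_width: 0.263
grip_force: 40.0
```

Click 4. Lowering gently.

Emit:
move_arm(increments="0 0 -0.25 0 0 0 255;0 0 -0.25 0 0 0 255;0 0 -0.25 0 0 0 255;0 0 -0.25 0 0 0 255;0 0 -0.25 0 0 0 255;0 0 -0.25 0 0 0 255;0 0 -0.25 0 0 0 255;0 0 -0.25 0 0 0 255")

```text
time: 35.03
position: [0.6488, 0.0508, 0.2347]
tool_rot: [0.666, 1.607, -0.582]
ft_force: [-7.5, -2.9, -3.8]
grip_width: 0.263
grip_force: 40.0
```

Emit:
move_arm(increments="0 0 -0.1 0 0 0 255;0 0 -0.1 0 0 0 255;0 0 -0.1 0 0 0 255;0 0 -0.1 0 0 0 255;0 0 -0.1 0 0 0 255;0 0 -0.1 0 0 0 255;0 0 0 0 0 0 255;0 0 0 0 0 0 255")

```text
time: 35.7
position: [0.6488, 0.0508, 0.2341]
tool_rot: [0.666, 1.607, -0.582]
ft_force: [-8.1, -2.8, -4.6]
grip_width: 0.262
grip_force: 40.0
```

Emit:
move_arm(increments="0 0 -0.1 0 0 0 255;0 0 -0.1 0 0 0 255;0 0 -0.1 0 0 0 255;0 0 -0.1 0 0 0 255;0 0 -0.1 0 0 0 255;0 0 -0.1 0 0 0 255;0 0 0 0 0 0 255;0 0 0 0 0 0 255")

```text
time: 36.37
position: [0.6488, 0.0508, 0.2337]
tool_rot: [0.666, 1.607, -0.582]
ft_force: [-7.1, -2.3, -3.6]
grip_width: 0.262
grip_force: 40.0
```

Emit:
move_arm(increments="0 0 -0.1 0 0 0 255;0 0 -0.1 0 0 0 255;0 0 -0.1 0 0 0 255;0 0 -0.1 0 0 0 255;0 0 -0.1 0 0 0 255;0 0 0 0 0 0 255;0 0 0 0 0 0 255;0 0 0 0 0 0 255")

```text
time: 37.03
position: [0.6488, 0.0508, 0.2338]
tool_rot: [0.666, 1.606, -0.583]
ft_force: [-10.0, -2.4, -3.4]
grip_width: 0.268
grip_force: 40.0
```

Emit:
move_arm(increments="0 0 -0.1 0 0 0 255;0 0 -0.1 0 0 0 255;0 0 -0.1 0 0 0 255;0 0 -0.1 0 0 0 255;0 0 -0.1 0 0 0 255;0 0 0 0 0 0 255;0 0 0 0 0 0 255;0 0 0 0 0 0 255")

```text
time: 37.7
position: [0.6488, 0.0507, 0.2338]
tool_rot: [0.666, 1.605, -0.583]
ft_force: [-11.0, -2.3, -0.8]
grip_width: 0.263
grip_force: 40.0
```

Emit:
move_arm(increments="0 0 -0.1 0 0 0 255;0 0 -0.1 0 0 0 255;0 0 -0.1 0 0 0 255;0 0 -0.1 0 0 0 255;0 0 -0.1 0 0 0 255;0 0 0 0 0 0 255;0 0 0 0 0 0 255;0 0 0 0 0 0 255")

```text
time: 38.37
position: [0.6488, 0.0507, 0.2337]
tool_rot: [0.666, 1.604, -0.583]
ft_force: [-11.2, -2.4, 0.4]
grip_width: 0.266
grip_force: 40.0
```

Seated at z 0.2337, the force is now passing zero. Leaning on, with a small relief of the side force.

Emit:
move_arm(increments="-0.2 0 -0.2 0 0 0 255;-0.2 0 -0.2 0 0 0 255;-0.2 0 -0.2 0 0 0 255;-0.2 0 -0.2 0 0 0 255;-0.2 0 -0.2 0 0 0 255;0 0 -0.2 0 0 0 255;0 0 0 0 0 0 255;0 0 0 0 0 0 255")

```text
time: 39.03
position: [0.6488, 0.0507, 0.2338]
tool_rot: [0.666, 1.602, -0.582]
ft_force: [-7.3, -2.7, 1.9]
grip_width: 0.264
grip_force: 40.0
```

Emit:
move_arm(increments="0 0 -0.1 0 0 0 255;0 0 -0.1 0 0 0 255;0 0 -0.1 0 0 0 255;0 0 -0.1 0 0 0 255;0 0 -0.1 0 0 0 255;0 0 0 0 0 0 255;0 0 0 0 0 0 255;0 0 0 0 0 0 255")

```text
time: 39.7
position: [0.6488, 0.0507, 0.2338]
tool_rot: [0.666, 1.601, -0.582]
ft_force: [-8.4, -3.2, 3.6]
grip_width: 0.264
grip_force: 40.0
```

Emit:
move_arm(increments="-0.1 0 -0.3 0 0 0 255;-0.1 0 -0.3 0 0 0 255;-0.1 0 -0.3 0 0 0 255;-0.1 0 -0.3 0 0 0 255;-0.1 0 -0.3 0 0 0 255;0 0 -0.1 0 0 0 255;0 0 0 0 0 0 255;0 0 0 0 0 0 255")

```text
time: 40.37
position: [0.6488, 0.0507, 0.2338]
tool_rot: [0.666, 1.598, -0.582]
ft_force: [-6.7, -2.6, 7.0]
grip_width: 0.264
grip_force: 40.0
```

Emit:
move_arm(increments="0 0 0 0 0 0 255;0 0 0 0 0 0 255;0 0 0 0 0 0 255;0 0 0 0 0 0 255;0 0 0 0 0 0 255;0 0 0 0 0 0 255;0 0 0 0 0 0 255;0 0 0 0 0 0 255")

```text
time: 41.03
position: [0.6488, 0.0507, 0.2338]
tool_rot: [0.666, 1.598, -0.582]
ft_force: [-7.9, -3.8, 6.8]
grip_width: 0.263
grip_force: 40.0
```

Emit:
move_arm(increments="0 0 -0.3 0 0 0 255;0 0 -0.3 0 0 0 255;0 0 -0.3 0 0 0 255;0 0 -0.3 0 0 0 255;0 0 -0.2 0 0 0 255;0 0 0 0 0 0 255;0 0 0 0 0 0 255;0 0 0 0 0 0 255")

```text
time: 41.7
position: [0.6488, 0.0507, 0.2338]
tool_rot: [0.666, 1.595, -0.583]
ft_force: [-9.8, -1.9, 11.6]
grip_width: 0.264
grip_force: 40.0
```

Emit:
move_arm(increments="0 0 0 0 0 0 255;0 0 0 0 0 0 255;0 0 0 0 0 0 255;0 0 0 0 0 0 255;0 0 0 0 0 0 255;0 0 0 0 0 0 255;0 0 0 0 0 0 255;0 0 0 0 0 0 255")

```text
time: 42.37
position: [0.6488, 0.0507, 0.2338]
tool_rot: [0.666, 1.595, -0.583]
ft_force: [-10.2, -1.7, 11.3]
grip_width: 0.262
grip_force: 40.0
```

Emit:
move_arm(increments="0 0 0 0 0 0 255;0 0 0 0 0 0 255;0 0 0 0 0 0 255;0 0 0 0 0 0 255;0 0 0 0 0 0 255;0 0 0 0 0 0 255;0 0 0 0 0 0 255;0 0 0 0 0 0 255")

```text
time: 43.03
position: [0.6488, 0.0507, 0.2338]
tool_rot: [0.666, 1.595, -0.583]
ft_force: [-8.3, -3.0, 10.9]
grip_width: 0.266
grip_force: 40.0
```

Held about 11 N for 1.4 s without sinking. Unloading.

Emit:
move_arm(increments="0 0 0.6 0 0 0 255;0 0 0.6 0 0 0 255;0 0 0.6 0 0 0 255;0 0 0.6 0 0 0 255;0 0 0.6 0 0 0 255;0 0 0.6 0 0 0 255;0 0 0.6 0 0 0 255;0 0 0 0 0 0 255")

```text
time: 43.7
position: [0.6488, 0.0508, 0.2337]
tool_rot: [0.666, 1.604, -0.581]
ft_force: [-1.5, -4.1, 3.2]
grip_width: 0.262
grip_force: 40.0
```

Emit:
move_arm(increments="0 0 0 0 0 0 255;0 0 0 0 0 0 255;0 0 0 0 0 0 255;0 0 0 0 0 0 255;0 0 0 0 0 0 255;0 0 0 0 0 0 255;0 0 0 0 0 0 255;0 0 0 0 0 0 255", grip_force=10)

```text
time: 44.37
position: [0.6487, 0.0508, 0.2336]
tool_rot: [0.666, 1.603, -0.581]
ft_force: [-2.6, -4.9, 4.3]
grip_width: 0.274
grip_force: 10.0
```

Emit:
move_arm(increments="0 0 0.2 0 0 0 255;0 0 0.2 0 0 0 255;0 0 0.2 0 0 0 255;0 0 0.2 0 0 0 255;0 0 0.2 0 0 0 255;0 0 0 0 0 0 255;0 0 0 0 0 0 255;0 0 0 0 0 0 255")

```text
time: 45.03
position: [0.6487, 0.0509, 0.2336]
tool_rot: [0.666, 1.606, -0.58]
ft_force: [-0.3, -4.7, 2.0]
grip_width: 0.275
grip_force: 10.0
```

Emit:
move_arm(increments="0 0 0 0 0 0 150;0 0 0 0 0 0 100;0 0 0 0 0 0 50;0 0 0 0 0 0 0;0 0 0 0 0 0 0;0 0 0 0 0 0 0;0 0 0 0 0 0 0;0 0 0 0 0 0 0")

```text
time: 45.7
position: [0.6478, 0.0515, 0.2303]
tool_rot: [0.665, 1.612, -0.58]
ft_force: [-0.2, -0.2, 1.2]
grip_width: 0.795
grip_force: 0.0
```

Emit:
move_arm(increments="0 0 0 0 0 0 0;0 0 0 0 0 0 0;0 0 0 0 0 0 0;0 0 0 0 0 0 0;0 0 0 0 0 0 0;0 0 0 0 0 0 0;0 0 0 0 0 0 0;0 0 0 0 0 0 0")

```text
time: 46.37
position: [0.6477, 0.0514, 0.2303]
tool_rot: [0.666, 1.612, -0.58]
ft_force: [-0.6, -0.5, 0.5]
grip_width: 0.995
grip_force: 0.0
```

```bash
python3 hd.py
```

```text
head z 0.2698 tcp [0.6477 0.0514 0.2303] F [-0.6 -0.5  0.5] grip 0.995
```

The column stands at a lift of about 83 mm. I'll back out.

Emit:
move_arm(increments="-6 6 1 0 0 0 0;-10 10 2 0 0 0 0;-14 14 3 0 0 0 0;-14 14 3 0 0 0 0;-14 14 3 0 0 0 0;-14 14 3 0 0 0 0;-14 14 3 0 0 0 0;0 0 0 0 0 0 0")

```text
time: 47.08
position: [0.5598, 0.1433, 0.2482]
tool_rot: [0.66, 1.616, -0.573]
ft_force: [0.6, 0.7, -0.2]
grip_width: 0.999
grip_force: 0.0
```

Run:
```python
exec(open("hd.py").read())
s=ctrl.get_image("side")
a=cv2.resize(s["frame"][80:290,180:390],(400,400));b=cv2.resize(t["frame"][80:290,150:360],(400,400))
cv2.imwrite("pics/g.png",np.clip(np.hstack([a,b])[:,:,::-1]*1.4,0,255).astype(np.uint8))
```

```text
head z 0.2699 tcp [0.5598 0.1433 0.2482] F [ 0.6  0.7 -0.2] grip 0.999
```

View pics/g.png

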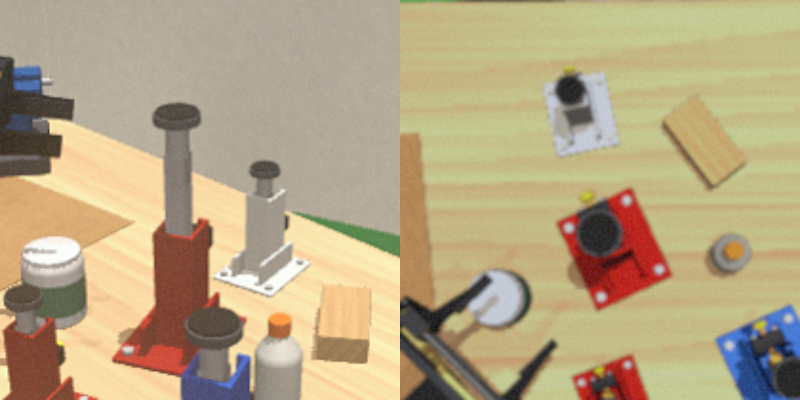

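The column stands raised, with its head at (178,115) in the side view. The gripper is clear, and the tin, glue bottle and offcut are untouched. Handing in.

```bash
python3 -c "
from bench import ctrl
print(ctrl.close_job())"
```

```text
the job is handed in; nothing more can be done
None
```

The large red prop's column now stands on its fourth notch, at about 83 mm of lift: it held a lean of about 11 N for 1.4 s without sinking, the robot has let go and is clear, and the tin, glue bottle and offcut look untouched in the last picture.

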